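# Squirt the wash tin, set its vented lid and take off the splash cover

## Task

Squirt cleaner onto the parts in the wash tin: press the spray can's cap right down and let it spring back up. Then carry the two nested lids over together by the tall centre knob, lower them until the inner, vented lid sits fully home in the tin's mouth, and only then let go of the knob and lift the splash cover off alone by its neck ring, leaving the vented lid seated and undisturbed so that the parts can air. Finish with the gripper still holding the cover level over the tin, all of it clear above the knob so that it drips back in, and do not push the other things on the bench about.

Things in the scene. Friction and masses are not known exactly. Their poses are not given: they have to be found in the camera images.
- spray_cap_top (a point): centre of the flat top of the black round spray cap (35 mm across, 18 mm high) on a white and grey spray can 53 mm across, clipped upright on the wash station 125 mm from the tin's axis, nozzle facing the tin. The cap's top is 163 mm above the bench when up. Press it from above
- spray_cap (a joint): how far the spray cap is pressed: 0 up, 0.007 m at its stop; sprung, about 1.2 N to start and 5.4 N at the stop, and it springs back by itself
- tin_mouth (a point): centre of the open mouth of the wash tin at the height of its rim, 98 mm above the bench. The tin, fixed upright, is round, bare metal, straight sided, 110 mm across outside, 95 mm tall, mouth 103 mm across. Axes: x level from the tin towards the spray can, z up
- wash_station: steel drip tray fixed to the bench that carries the tin and the can: 240 x 140 mm, 11 mm lip. Origin on the bench under the tin's centre; x points level to the can; the tray reaches from x = -75 to 165 mm
- knob (a point): centre, half-way up, of the inner (vented) lid's black centre knob: a round upright post 26 mm across, 32 mm tall, standing up out of the cover's neck ring, its lower end 2 mm above the ring's top. At the start the knob's centre is 58 mm above the bench; with the lid seated it is 46 mm above the tin_mouth point. z up along the knob
- lid_flange (a point): centre of the underside of the vented lid's flange, which lies on the tin's rim when seated (at the tin_mouth point). Round bare-metal lid with small holes, flange 110 mm across and 4 mm thick, below it a tapered plug 12 mm deep, 97 mm across at the top and 86 mm at the foot, on which it stands at the start. 46 mm below the knob's centre. Weighs 0.16 to 0.29 kg
- neck_ring (a point): centre, half-way up, of the splash cover's upright bare-metal neck ring: 44 mm across outside, 30 mm inside, 20 mm tall, standing on the cover's flat plate (its top face 10 mm below this point). Nested, it is 28 mm below the knob's centre; on the seated pair, 18 mm above the tin_mouth point. z up
- cover_skirt (a point): centre of the lower edge of the splash cover (outer lid), 28 mm below the neck_ring point. Bare metal, 129 mm across, skirt 124 mm across inside. It only rests, loose, on the vented lid's flange with the knob up through its neck: lifting the knob carries both, lifting the ring the cover alone. It must rise 72 mm to clear the knob. Weighs 0.15 to 0.26 kg
- screw_jar: bystander: closed glass jar, 56 mm across, 75 mm tall; origin under its centre
- screwdriver: bystander: screwdriver lying on the bench, 200 mm long along its own x, handle 26 mm thick; origin at mid length on the bench
- tape_roll: bystander: roll of tape lying flat, 100 mm across, 24 mm high; origin under its centre
- mug: bystander: white mug, 80 mm across, 92 mm tall; origin under its centre
- wrench: bystander: spanner lying on the bench, 200 mm long along its own x; origin at mid length on the bench

How it is judged:
By the outcome, as a careful person would: the job done as asked, in the order asked, and still so for the second after the job is handed in, while the arm keeps its last pose, push and grip.
It also fails if it takes over 67 s, if anything falls off the work surface, if the arm or the gripper's body presses on something with over 40 N, if the wrist force passes 120 N, or if a joint passes its speed limit or range.

## Robot

A 7-joint arm with a two-finger parallel gripper is mounted at the origin on the work surface. World frame = base frame: x ahead of the robot, y to its left, z up, the work surface at z = 0. Lengths are in m, angles in rad, forces in N, time in s.
With the tool pointing down it reaches from about 0.4 to 0.9 m from the base axis. Payload 5.5 kg.
Tool frame: the origin (TCP) lies on the front face of the gripper's body, between the roots of the fingers; the fingertips stand 73 mm ahead of it and the grasp point (between the pads) lies 54 mm ahead of it (env.tip_reach is the distance from the TCP to the fingertips, in m); z points along the fingers, y is the line along which they close (so a half turn about z gives the same grasp; the last joint's range is limited). The gripper opens to 85 mm and grips with 20 to 120 N. Pads are 22 mm wide; open, the fingers measure 114 mm over their backs; the gripper's body (76 mm by 85 mm) begins 54 mm behind the grasp point. The pads swing forward as they close: fully open they stand 13 mm farther back than shut.
Start: joints at [-0.952, 0.501, -0.427, 1.55, 0.221, 1.138, -0.21], TCP at [0.226, 0.609, 0.304] pointing down, gripper open.
Joint ranges: [-2.88, 2.88], [-0.31, 2.03], [-1.54, 1.56], [0.2, 2.42], [-1.41, 4.55], [0.19, 2.02], [-2.57, 2.57]. Speed limits (rad/s): [2.57, 2.57, 3.14, 3.14, 3.14, 3.14, 3.14].

## Interface

Orientations are given as [roll, pitch, yaw] about the fixed x, y, z axes, in that order (R = Rz(yaw) Ry(pitch) Rx(roll)).
In Python, from bench import env, imaging, spot_in gives the robot as it stands.
- The arm moves only by the tool arm_command, never from a script. Its argument "steps" is a list that holds one entry, the list of rows, each a list of 5 numbers: the finger opening in m, from 0 to 0.0854, then the shift along the world's x, y, z in m, then the turn about the world's z in degrees. A call has exactly 8 rows; each row is the pose to reach, as a shift and turn from the pose commanded when the call began; what a row does not reach only later rows make up. A row lasts 1/12 s, in which the tool goes at most 41.7 mm and 7.16 degrees, less where a joint would pass 70% of its speed; a pose out of reach is approached as far as the arm can. A call with a gripper value outside its range is refused whole. The fingers move at their own pace and stop on an object; the grip force is fixed at half the most. Time passes only in rows, so rows that repeat a pose let the fingers close, or fill a call up. It gives the time, the measured TCP pose, the force, the opening and the grip force at its end, in the units of the state.
- env.state(): the state, without advancing time (a new reading comes with each control period).
- imaging.grab_frame(name): name is "side" or "top" or "wrist"; returns a dict with "color" (420x560x3 uint8, blue, green, red), "vfov" (degrees; the focal length in pixels is half the picture's height over the tangent of half this angle, whatever the lens; pixels are square), "cx", "cy" (the principal point, pixels), "rvec" (rotation vector, rad) and "tvec" (3), from world to camera coordinates, as OpenCV has them; the wrist camera has in their place "mount" (4x4, takes a point from camera to tool coordinates, whose origin is the TCP and whose axes are the flange's). Camera axes: x right, y down, z forward; pixel columns grow to the right and rows downward; lengths in m; the calibration is good to about 2 mm. A picture is of the moment at which its call begins: read the wrist's pose just before it. There is no depth.
- env.finish_job(): hands the job in; it is judged then, once.
Trained networks look in a picture, given as the dict that the camera call returned (one of the last four; its "shot" number tells which), for a name from the list of things; names that differ only in an ending like _2 or _b are one class to them, and where a whole thing is asked for, a point or a joint stands for the part that bears it (a point fixed in the world has none). Each returns a list of dicts, best first, with "conf" (0 to 1); they miss things now and then, are a little off and sometimes report something else, mostly with a low value. They report only what shows in the picture. A call takes as long as a camera call.
- spot_in(picture, target): "bbox" ([left, top, width, height] in pixels, round what is visible of it).
The state is a dict: "time": time; "joint_positions": joint angles; "joint_velocities": joint speeds; "effort": joint torques, N m; "position": TCP position; "orientation": TCP orientation; "wrist_force": force on the tool from outside, world axes, zero at the start; "wrist_torque": the same for the moment, N m; "width": opening from 0.0 (shut) to 1.0 (fully open); "grasp_force": force on a finger pad.
Only numpy, scipy, OpenCV 4.12 (cv2) and the standard library are available. Lean on these libraries where they do the work, as an engineer would, in place of code of your own. Each camera call takes 0.05 s, during which the arm holds its last target. There are 200 camera calls.

## Working session

There is one attempt and no reset: what is moved stays moved. The work goes in short steps, Python scripts to look and compute and a tool call to move; the robot and the scene stay as the last step left them, time stands still between calls to the robot, and variables do not carry over. Pictures are saved under pics/ and viewed, at most 10 in all, crops included, and the job is handed in when it is done.

Besides the shell and the picture viewer there is one more tool, called after "Emit:" in YAML: its name, and indented under it one key for each argument. arm_command: Moves the arm, as the interface text tells. Its arguments: {"type":"object","properties":{"steps":{"type":"array","items":{"type":"array","items":{"type":"array","items":{"type":"number"}}}}},"required":["steps"]}

```bash
mkdir -p pics; ls; cat > h.py <<'E'
from bench import env, imaging, spot_in
import numpy as np, cv2
from scipy.spatial.transform import Rotation as R
def cam(f,st=None):
    h=f["color"].shape[0]; fl=h/2/np.tan(np.radians(f["vfov"])/2)
    K=np.array([[fl,0,f["cx"]],[0,fl,f["cy"]],[0,0,1]])
    if "mount" in f:
        T=np.eye(4);T[:3,:3]=R.from_euler('xyz',st["orientation"]).as_matrix();T[:3,3]=st["position"]
        W=np.linalg.inv(T@np.array(f["mount"]))
        return K,W[:3,:3],W[:3,3]
    return K,cv2.Rodrigues(np.array(f["rvec"],float))[0],np.array(f["tvec"],float).ravel()
def ray(C,u,v):
    K,Rm,t=C; d=Rm.T@np.linalg.inv(K)@np.array([u,v,1.]); return -Rm.T@t,d
def atz(C,u,v,z):
    o,d=ray(C,u,v); return o+d*(z-o[2])/d[2]
def proj(C,P):
    K,Rm,t=C; p=np.atleast_2d(P)@Rm.T+t; p=p@K.T; return p[:,:2]/p[:,2:]
def ring(c,z,r,n=48):
    a=np.linspace(0,2*np.pi,n); return np.c_[c[0]+r*np.cos(a),c[1]+r*np.sin(a),0*a+z]
E
python3 - <<'E'
from h import *
st=env.state(); print(st)
ims=[]
for n in("side","top","wrist"):
    st=env.state(); f=imaging.grab_frame(n); C=cam(f,st); print(n,f["vfov"],f["cx"],f["cy"],[k for k in f],ray(C,280,210))
    cv2.imwrite(f"pics/{n}0.png",f["color"]); ims.append(f["color"])
    for t in ("spray_cap_top","spray_cap","tin_mouth","wash_station","knob","lid_flange","neck_ring","cover_skirt","screw_jar","screwdriver","tape_roll","mug","wrench"):
        r=spot_in(f,t)
        print(t,[(np.round(x["bbox"]).tolist(),round(x["conf"],2)) for x in r[:2]])
E
```

```text
pics
{'time': 0.0, 'joint_positions': array([-0.9518018 ,  0.50185187, -0.42679256,  1.55144991,  0.22079811,
        1.13828629, -0.21029182]), 'joint_velocities': array([-2.83933468e-03,  7.79103095e-04, -8.17046321e-04,  1.26953391e-03,
        8.86060923e-05, -1.11831630e-03,  3.79412482e-05]), 'effort': array([ 6.81448387e-05, -5.69513905e+01, -5.81621021e+00, -2.80946714e+01,
        1.05083335e-02,  1.18805427e-02, -1.61114957e-05]), 'position': array([0.22627066, 0.60875946, 0.30285684]), 'orientation': array([-3.13965492e+00, -7.23603262e-05,  2.78586147e+00]), 'wrist_force': array([-0.43178768, -0.29432402,  0.56679171]), 'wrist_torque': array([ 0.01813609, -0.02159915,  0.02643438]), 'grasp_force': 0.0, 'width': 1.0026073757334624}
side 55.56229154614415 273.20666682624505 202.1804300101421 ['color', 'vfov', 'cx', 'cy', 'rvec', 'tvec', 'shot'] (array([ 0.16416585, -0.74447738,  1.10492045]), array([ 0.24372246,  0.58059561, -0.77729232]))
spray_cap_top [([294.0, 146.0, 12.0, 9.0], 0.62)]
spray_cap []
tin_mouth [([244.0, 144.0, 67.0, 55.0], 0.67)]
wash_station [([244.0, 143
[... 1166 characters left out ...]
0, 22.0], 0.92), ([279.0, 134.0, 6.0, 69.0], 0.25)]
screwdriver [([279.0, 165.0, 11.0, 36.0], 0.75)]
tape_roll [([385.0, 270.0, 41.0, 40.0], 0.64)]
mug [([83.0, 221.0, 45.0, 35.0], 0.92), ([357.0, 205.0, 10.0, 12.0], 0.65)]
wrench []
wrist 70.29411527347554 278.1062508034836 209.712297621595 ['color', 'vfov', 'cx', 'cy', 'mount', 'shot'] (array([0.15250537, 0.63668431, 0.37325507]), array([ 0.29242777, -0.10133074, -0.95092551]))
spray_cap_top []
spray_cap []
tin_mouth [([82.0, 383.0, 55.0, 37.0], 0.69)]
wash_station [([84.0, 380.0, 50.0, 36.0], 0.67)]
knob []
lid_flange []
neck_ring []
cover_skirt []
screw_jar []
screwdriver []
tape_roll []
mug [([190.0, 306.0, 89.0, 74.0], 0.75)]
wrench []
```

```bash
python3 - <<'E'
import cv2,numpy as np
t=cv2.imread("pics/top0.png");s=cv2.imread("pics/side0.png")
a=cv2.resize(t[110:330,60:440],None,fx=2.1,fy=2.1,interpolation=cv2.INTER_CUBIC)
b=cv2.resize(s[110:400,190:370],(372,600),interpolation=cv2.INTER_CUBIC)
cv2.imwrite("pics/a.png",a);cv2.imwrite("pics/b.png",b)
E
```

```text
(no output)
```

View pics/a.png

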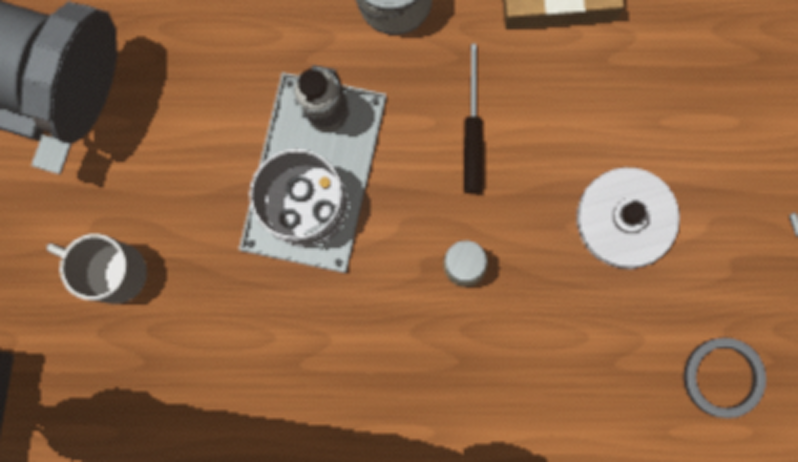

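View pics/b.png

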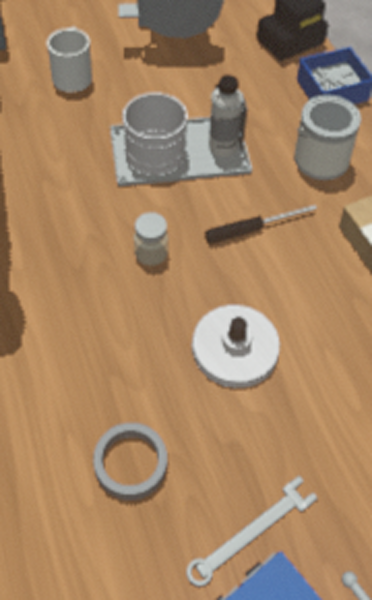

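The top view shows the tin mouth near (201,203), the cap near (209,149), and the lids near (360,213). The bystanders sit between them: jar, screwdriver, and so on.

```bash
python3 - <<'E'
from h import *
T=cam(imaging.grab_frame("top"));S=cam(imaging.grab_frame("side"))
def a(u,v):return u/2.1+60,v/2.1+110
def b(u,v):return u/372*180+190,v/600*290+110
for n,p,q,z in[("tin",(297.5,195.5),(156,117),.098),("cap",(313,82),(229,83),.163),("knobtop",(634,212),(238,324),.074),("cover",(629,217),(236,341),.020),("jar",(466,262),(151,223),.075),("mug",(94,266),(70,42),.092),("tray0",(240,248),(118,183),.005),("tray1",(284,74),(112,124),.005),("tray2",(386,94),(240,118),.005),("tray3",(347,271),(250,172),.005)]:
    print(n,atz(T,*a(*p),z).round(4),atz(S,*b(*q),z).round(4))
E
```

```text
tin [0.4971 0.211  0.098 ] [0.5016 0.2114 0.098 ]
cap [0.6213 0.186  0.163 ] [0.6226 0.1855 0.163 ]
knobtop [ 0.4796 -0.2012  0.074 ] [ 0.4814 -0.2022  0.074 ]
cover [ 0.4808 -0.2038  0.02  ] [ 0.4837 -0.1998  0.02  ]
jar [0.4179 0.0064 0.075 ] [0.4233 0.0126 0.075 ]
mug [0.4122 0.4562 0.092 ] [0.4166 0.4592 0.092 ]
tray0 [0.4433 0.2976 0.005 ] [0.4154 0.1672 0.005 ]
tray1 [0.6749 0.2456 0.005 ] [0.4489 0.3093 0.005 ]
tray2 [0.6475 0.1103 0.005 ] [0.6817 0.245  0.005 ]
tray3 [0.4133 0.1589 0.005 ] [0.6451 0.114  0.005 ]
```

Emit:
arm_command:
  steps:
    - [[0,0.03,-0.03,0.005,-3],[0,0.06,-0.06,0.01,-6],[0,0.09,-0.09,0.01,-9],[0,0.11,-0.12,0.01,-12],[0,0.14,-0.15,0.01,-16],[0,0.17,-0.18,0.01,-20],[0,0.19,-0.2,0.01,-24],[0,0.2,-0.21,0.01,-26]]

```text
time: 2.87
position: [0.4307, 0.3946, 0.314]
orientation: [3.141, 0.003, 2.322]
wrist_force: [0.6, -0.2, 0.2]
width: -0.001
grasp_force: 0.0
```

Emit:
arm_command:
  steps:
    - [[0,0.02,-0.02,0,-4],[0,0.05,-0.05,0,-8],[0,0.08,-0.08,0,-12],[0,0.11,-0.12,0,-16],[0,0.14,-0.15,0,-20],[0,0.17,-0.18,0,-24],[0,0.19,-0.21,0,-26],[0,0.196,-0.213,0,-26]]

```text
time: 3.53
position: [0.6262, 0.1785, 0.3138]
orientation: [3.141, 0.005, 1.869]
wrist_force: [-0.3, -2.2, -1.0]
width: -0.001
grasp_force: 0.0
```

```bash
python3 - <<'E'
from h import *
print(env.tip_reach)
st=env.state(); f=imaging.grab_frame("wrist"); C=cam(f,st); im=f["color"].copy()
print({k:np.round(v,3) for k,v in st.items()})
for t in("spray_cap_top","tin_mouth"): print(t,[(np.round(x["bbox"]).tolist(),round(x["conf"],2)) for x in spot_in(f,t)[:2]])
for c,z,r in(((.499,.211),.098,.055),((.499,.211),.098,.0515),((.622,.186),.163,.0175)):
    cv2.polylines(im,[proj(C,ring(c,z,r)).round().astype(int)],1,(0,0,255),1)
cv2.imwrite("pics/w1.png",im); np.save("w1.npy",f["color"])
E
```

```text
0.0726
{'time': np.float64(3.533), 'joint_positions': array([-0.271,  0.46 , -0.07 ,  1.548,  0.04 ,  1.134, -0.052]), 'joint_velocities': array([ 0.114,  0.132, -0.015, -0.189, -0.03 ,  0.079,  0.177]), 'effort': array([ -6.125, -57.847,  -5.025, -28.389,  -0.944,  -0.149,  -0.092]), 'position': array([0.626, 0.179, 0.314]), 'orientation': array([3.141, 0.005, 1.869]), 'wrist_force': array([-0.335, -2.225, -0.974]), 'wrist_torque': array([-0.141, -0.028, -0.019]), 'grasp_force': np.float64(0.0), 'width': np.float64(-0.001)}
spray_cap_top [([251.0, 178.0, 49.0, 49.0], 0.82)]
tin_mouth [([98.0, 25.0, 237.0, 203.0], 0.77)]
```

View pics/w1.png

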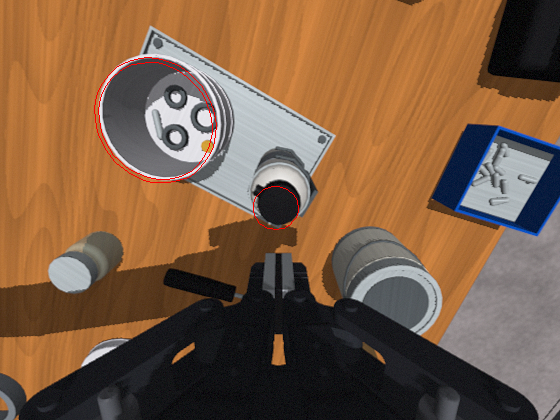

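The wrist view agrees with the estimates to about 2 mm: cap at (278,204), tin rim centred near (158,118). Next I'll refine with the arm at rest.

```bash
cat >> h.py <<'E'
def fitring(im,C,c,z,r,chan):
    "find centre c so that a ring of radius r best follows image gradient"
    g=cv2.GaussianBlur(cv2.cvtColor(im,cv2.COLOR_BGR2GRAY).astype(np.float32),(0,0),1)
    gm=np.hypot(cv2.Sobel(g,5,1,0),cv2.Sobel(g,5,0,1)); best=[]
    for dx in np.arange(-.01,.0101,.0005):
        for dy in np.arange(-.01,.0101,.0005):
            p=proj(C,ring((c[0]+dx,c[1]+dy),z,r,120)).astype(np.float32)
            s=cv2.remap(gm,p[:,0],p[:,1],cv2.INTER_LINEAR).ravel(); best.append((np.minimum(s,150).mean(),c[0]+dx,c[1]+dy))
    best.sort(reverse=True); return np.round(best[:3],4).tolist()
E
python3 - <<'E'
from h import *
for i in range(3): f=imaging.grab_frame("wrist")
st=env.state(); f=imaging.grab_frame("wrist"); C=cam(f,st)
print(st["position"],st["joint_velocities"].round(3), st["wrist_force"])
print(fitring(f["color"],C,(.499,.211),.098,.055,0));print(fitring(f["color"],C,(.499,.211),.098,.0515,0));print(fitring(f["color"],C,(.622,.186),.163,.0175,0))
b=spot_in(f,"spray_cap_top")[0]["bbox"];print(atz(C,b[0]+b[2]/2,b[1]+b[3]/2,.163))
E
```

```text
[0.62117085 0.18892124 0.31382242] [-0.007 -0.004  0.002  0.003  0.003 -0.001  0.001] [ 0.37520567  1.3624055  -0.31602688]
[[143.1531, 0.502, 0.2155], [142.9093, 0.5015, 0.2155], [142.1988, 0.501, 0.2155]]
[[142.8084, 0.5015, 0.2155], [142.2281, 0.5015, 0.215], [142.1497, 0.502, 0.2155]]
[[130.6695, 0.623, 0.191], [129.2854, 0.6225, 0.191], [128.0422, 0.623, 0.1915]]
[0.62080263 0.19088116 0.163     ]
```

Emit:
arm_command:
  steps:
    - [[0,0.001,0,-0.02,0],[0,0.001,0,-0.045,0],[0,0.001,0,-0.065,0],[0,0.001,0,-0.074,0],[0,0.001,0,-0.078,0],[0,0.001,0,-0.081,0],[0,0.001,0,-0.084,0],[0,0.001,0,-0.084,0]]

```text
time: 4.6
position: [0.6236, 0.1871, 0.231]
orientation: [3.14, -0.001, 1.879]
wrist_force: [-3.5, 1.0, 5.0]
width: 0.002
grasp_force: 1.9
```

```bash
python3 - <<'E'
from h import *
T=imaging.grab_frame("top");S=imaging.grab_frame("side")
st=env.state();print(st["position"],st["wrist_force"])
for f in(T,S):
    C=cam(f)
    print("tin",fitring(f["color"],C,(.5,.213),.098,.055,0)[:2])
    print("cover",fitring(f["color"],C,(.482,-.202),.020,.0645,0)[:2])
E
```

```text
[0.62361913 0.18708152 0.23125632] [-3.05941713  1.27833886  3.25724716]
tin [[71.5522, 0.505, 0.212], [71.5456, 0.5055, 0.212]]
cover [[150.0, 0.484, -0.2025], [150.0, 0.484, -0.203]]
tin [[90.463, 0.5, 0.212], [90.4565, 0.5005, 0.212]]
cover [[150.0, 0.4825, -0.1985], [149.9916, 0.4825, -0.199]]
```

Emit:
arm_command:
  steps:
    - [[0,0,0,-0.001,0],[0,0,0,-0.002,0],[0,0,0,-0.003,0],[0,0,0,-0.004,0],[0,0,0,-0.005,0],[0,0,0,-0.005,0],[0,0,0,-0.005,0],[0,0,0,-0.005,0]]

```text
time: 5.37
position: [0.6238, 0.1871, 0.2284]
orientation: [3.139, -0.001, 1.879]
wrist_force: [-8.0, -1.0, 19.9]
width: 0.0
grasp_force: 10.2
```

Cap reached its stop (20 N against a 5.4 N spring). Now I'll let it rise and travel to the lids.

Emit:
arm_command:
  steps:
    - [[0,0,0,0.004,0],[0,0,0,0.012,0],[0,0,0,0.035,0],[0,0,0,0.065,0],[0,0,-0.01,0.085,-1],[0,-0.01,-0.035,0.085,-3],[0.02,-0.02,-0.06,0.085,-6],[0.05,-0.03,-0.085,0.085,-9]]

```text
time: 6.03
position: [0.5936, 0.0997, 0.3102]
orientation: [3.14, 0.001, 1.719]
wrist_force: [0.6, -0.1, -0.9]
width: 0.272
grasp_force: 0.0
```

Emit:
arm_command:
  steps:
    - [[0.05,-0.015,-0.035,0,-4],[0.05,-0.03,-0.07,0,-8],[0.05,-0.045,-0.11,0,-12],[0.05,-0.06,-0.15,-0.01,-16],[0.05,-0.075,-0.19,-0.025,-20],[0.05,-0.09,-0.23,-0.04,-24],[0.05,-0.1,-0.265,-0.05,-27],[0.05,-0.11,-0.29,-0.06,-30]]

```text
time: 6.7
position: [0.4821, -0.1926, 0.2497]
orientation: [3.14, 0.002, 1.192]
wrist_force: [0.4, -0.4, 0.5]
width: 0.586
grasp_force: 0.0
```

Emit:
arm_command:
  steps:
    - [[0.05,0,-0.012,0,0],[0.05,0,-0.014,0,0],[0.05,0,-0.014,0,0],[0.05,0,-0.014,0,0],[0.05,0,-0.014,0,0],[0.05,0,-0.014,0,0],[0.05,0,-0.014,0,0],[0.05,0,-0.014,0,0]]

```text
time: 7.37
position: [0.4838, -0.2018, 0.2501]
orientation: [3.141, -0.0, 1.199]
wrist_force: [-0.1, -0.3, -0.1]
width: 0.588
grasp_force: 0.0
```

```bash
python3 - <<'E'
from h import *
st=env.state(); f=imaging.grab_frame("wrist"); C=cam(f,st); im=f["color"].copy()
print(st["position"],st["orientation"],st["joint_velocities"].round(3),st["width"])
print("knobtop",fitring(im,C,(.482,-.201),.074,.013,0));print("cover",fitring(im,C,(.482,-.201),.02,.0645,0));print("ring",fitring(im,C,(.482,-.201),.04,.022,0))
c=st["position"][:2]
for z,r in((.074,.013),(.02,.0645),(.04,.022)):
    b=fitring(im,C,(.482,-.201),z,r,0)[0][1:]
    cv2.polylines(im,[proj(C,ring(b,z,r)).round().astype(int)],1,(0,0,255),1)
cv2.drawMarker(im,tuple(proj(C,[*c,.074])[0].round().astype(int).tolist()),(255,0,0))
s=imaging.grab_frame("side")["color"][120:220,220:320]
im[:200,:200]=cv2.resize(s,(200,200))
cv2.imwrite("pics/w2.png",im)
E
```

```text
[ 0.48378993 -0.2018064   0.25010217] [ 3.14123801e+00 -2.65166506e-04  1.19933086e+00] [ 0.005  0.001  0.005  0.002 -0.    -0.     0.001] 0.587617900082514
knobtop [[117.0935, 0.4845, -0.199], [116.5494, 0.484, -0.199], [115.596, 0.4845, -0.1995]]
cover [[135.2348, 0.484, -0.2015], [133.6528, 0.484, -0.202], [133.0472, 0.4835, -0.202]]
ring [[112.4315, 0.485, -0.203], [111.9742, 0.4845, -0.203], [111.6083, 0.4845, -0.2025]]
```

View pics/w2.png

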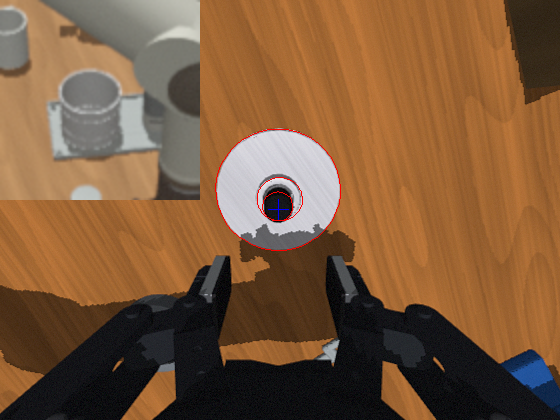

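Emit:
arm_command:
  steps:
    - [[0.05,0,0,-0.03,0],[0.05,0,0,-0.06,0],[0.05,0,0,-0.09,0],[0.05,0,0.001,-0.115,0],[0.05,0,0.001,-0.128,0],[0.05,0,0.001,-0.134,0],[0.05,0,0.001,-0.134,0],[0.05,0,0.001,-0.134,0]]

```text
time: 8.13
position: [0.4837, -0.2019, 0.1163]
orientation: [3.141, 0.0, 1.198]
wrist_force: [0.3, -0.6, 0.5]
width: 0.585
grasp_force: 0.0
```

Emit:
arm_command:
  steps:
    - [[0.03,0,0,0,0],[0.02,0,0,0,0],[0.01,0,0,0,0],[0.01,0,0,0,0],[0.01,0,0,0,0],[0.01,0,0,0,0],[0.01,0,0,0,0],[0.01,0,0,0,0]]

```text
time: 8.8
position: [0.4841, -0.202, 0.1174]
orientation: [3.139, -0.0, 1.198]
wrist_force: [-1.2, -0.1, 7.2]
width: 0.285
grasp_force: 59.0
```

Emit:
arm_command:
  steps:
    - [[0.01,0,0,0.005,0],[0.01,0,0,0.015,0],[0.01,0,0,0.03,0],[0.01,0,0,0.05,0],[0.01,0,0,0.07,0],[0.01,0,0,0.09,0],[0.01,0,0,0.11,0],[0.01,0,0,0.125,0]]

```text
time: 9.47
position: [0.4833, -0.2018, 0.2431]
orientation: [3.14, -0.0, 1.197]
wrist_force: [-0.2, 0.4, -4.6]
width: 0.289
grasp_force: 59.4
```

Emit:
arm_command:
  steps:
    - [[0.01,0,0.005,0.008,0],[0.01,0,0.02,0.012,2],[0.01,0,0.04,0.015,4],[0.01,0.002,0.065,0.015,7],[0.01,0.004,0.09,0.015,10],[0.01,0.006,0.115,0.015,13],[0.01,0.008,0.14,0.015,16],[0.01,0.01,0.16,0.015,19]]

```text
time: 10.13
position: [0.4922, -0.0379, 0.2551]
orientation: [-3.139, -0.001, 1.536]
wrist_force: [0.4, 0.4, -5.0]
width: 0.283
grasp_force: 59.4
```

```bash
python3 - <<'E'
from h import *
st=env.state(); f=imaging.grab_frame("wrist"); C=cam(f,st)
print({k:np.round(st[k],3) for k in("position","orientation","wrist_force","width","grasp_force")})
s=imaging.grab_frame("side")["color"][90:330,160:400]
cv2.imwrite("pics/w3.png",np.hstack([cv2.resize(f["color"],(440,330)),cv2.resize(s,(330,330))]))
E
```

```text
{'position': array([ 0.492, -0.038,  0.255]), 'orientation': array([-3.139e+00, -1.000e-03,  1.536e+00]), 'wrist_force': array([ 0.378,  0.37 , -5.038]), 'width': np.float64(0.283), 'grasp_force': np.float64(59.436)}
```

View pics/w3.png

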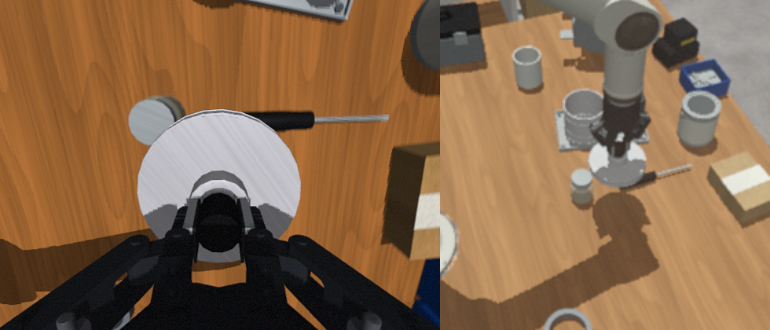

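Both lids are held: level, 5 N. I'll stop short of the tin to measure it from close by.

Emit:
arm_command:
  steps:
    - [[0.01,0,0.02,0.005,3],[0.01,0.001,0.045,0.01,6],[0.01,0.002,0.07,0.01,9],[0.01,0.004,0.09,0.01,12],[0.01,0.006,0.105,0.01,14],[0.01,0.008,0.112,0.01,14],[0.01,0.008,0.112,0.01,14],[0.01,0.008,0.112,0.01,14]]

```text
time: 10.9
position: [0.5014, 0.0694, 0.2655]
orientation: [-3.141, 0.001, 1.773]
wrist_force: [-0.9, -0.1, -4.2]
width: 0.285
grasp_force: 59.4
```

```bash
python3 - <<'E'
from h import *
f=imaging.grab_frame("wrist");st=env.state(); f=imaging.grab_frame("wrist"); C=cam(f,st); im=f["color"].copy()
print({k:np.round(st[k],4) for k in("position","orientation","wrist_force")})
for r in(.055,.0515):
    b=fitring(im,C,(.501,.213),.098,r,0); print("tin",r,b)
b=b[0][1:]
z=st["position"][2]-.1054+.008
c=fitring(im,C,st["position"][:2],z,.0645,0);print("cover",z,c)
im2=im.copy()
for p,zz,r in((b,.098,.055),(b,.098,.0515),(c[0][1:],z,.0645)): cv2.polylines(im2,[proj(C,ring(p,zz,r)).round().astype(int)],1,(0,0,255),1)
cv2.imwrite("pics/w4.png",im2)
for n in("top","side"):
    f=imaging.grab_frame(n);C=cam(f)
    for p in("tin_mouth",):print(n,[(np.round(x["bbox"]).tolist(),round(x["conf"],2)) for x in spot_in(f,p)[:1]])
    print(n,"tin",fitring(f["color"],C,(.501,.213),.098,.055,0)[:1],"cover",fitring(f["color"],C,st["position"][:2],z,.0645,0)[:1])
E
```

```text
{'position': array([0.5013, 0.0687, 0.2655]), 'orientation': array([-3.1405e+00,  1.0000e-03,  1.7714e+00]), 'wrist_force': array([-1.2916, -0.7593, -4.7745])}
tin 0.055 [[72.5716, 0.499, 0.2155], [71.65, 0.499, 0.216], [71.2816, 0.4985, 0.2155]]
tin 0.0515 [[79.8521, 0.502, 0.211], [79.737, 0.5015, 0.212], [79.1769, 0.502, 0.2115]]
cover 0.16813655168072333 [[84.1546, 0.5013, 0.0672], [84.1129, 0.5018, 0.0672], [82.4925, 0.5013, 0.0677]]
top [([174.0, 142.0, 55.0, 101.0], 0.67)]
top tin [[140.7682, 0.499, 0.2125]] cover [[42.9569, 0.5113, 0.0682]]
side [([243.0, 145.0, 68.0, 56.0], 0.71)]
side tin [[94.5983, 0.5025, 0.212]] cover [[105.891, 0.5018, 0.0737]]
```

View pics/w4.png

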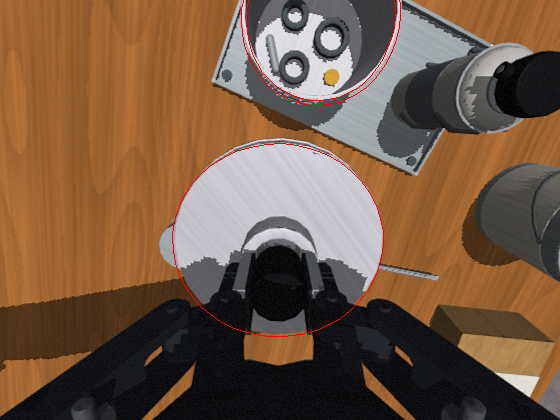

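Emit:
arm_command:
  steps:
    - [[0.01,0,0.015,0,2],[0.01,0,0.04,0,5],[0.01,0,0.065,0,8],[0.01,0,0.09,0,11],[0.01,0,0.115,0,13],[0.01,0,0.133,0,13],[0.01,0,0.142,0,13],[0.01,0,0.144,0,13]]

```text
time: 11.87
position: [0.5009, 0.2169, 0.2659]
orientation: [3.141, -0.001, 2.004]
wrist_force: [-0.5, -0.1, -4.3]
width: 0.287
grasp_force: 59.4
```

Emit:
arm_command:
  steps:
    - [[0.01,0,0,0,0],[0.01,0,0,-0.004,0],[0.01,0,0,-0.01,0],[0.01,0,0,-0.018,0],[0.01,0,0,-0.026,0],[0.01,0,0,-0.032,0],[0.01,0,0,-0.036,0],[0.01,0,0,-0.036,0]]

```text
time: 12.53
position: [0.5007, 0.2138, 0.2284]
orientation: [-3.139, -0.0, 2.0]
wrist_force: [-0.6, -0.1, -3.0]
width: 0.281
grasp_force: 59.4
```

```bash
python3 - <<'E'
from h import *
f=imaging.grab_frame("wrist");st=env.state()
print({k:np.round(st[k],4) for k in("position","orientation","wrist_force","joint_positions")})
z=st["position"][2]-.1054+.008
out=[]
for n in("top","side"):
    f=imaging.grab_frame(n);C=cam(f);im=f["color"].copy()
    c=fitring(im,C,st["position"][:2],z,.0645,0)[:1];print(n,"cover",c)
    p=proj(C,[.5,.212,.12])[0].astype(int)
    A=cv2.resize(im[p[1]-60:p[1]+60,p[0]-60:p[0]+60],(400,400),interpolation=cv2.INTER_CUBIC)
    for q,zz,r,col in((c[0][1:],z,.0645,(0,0,255)),((.501,.2125),.098,.055,(0,255,0)),((.501,.2125),.003,.055,(0,255,0)),):
        cv2.polylines(A,[((proj(C,ring(q,zz,r))-p+60)*400/120).round().astype(int)],1,col,1)
    out.append(A)
cv2.imwrite("pics/w5.png",np.hstack(out))
E
```

```text
{'position': array([0.501 , 0.214 , 0.2291]), 'orientation': array([-3.1401e+00, -1.0000e-04,  2.0003e+00]), 'wrist_force': array([-0.6585, -0.4874, -4.7866]), 'joint_positions': array([-0.34  ,  0.3759, -0.138 ,  1.892 ,  0.0654,  0.8795, -0.0808])}
top cover [[41.2527, 0.4985, 0.2145]]
side cover [[103.1648, 0.502, 0.2195]]
```

View pics/w5.png

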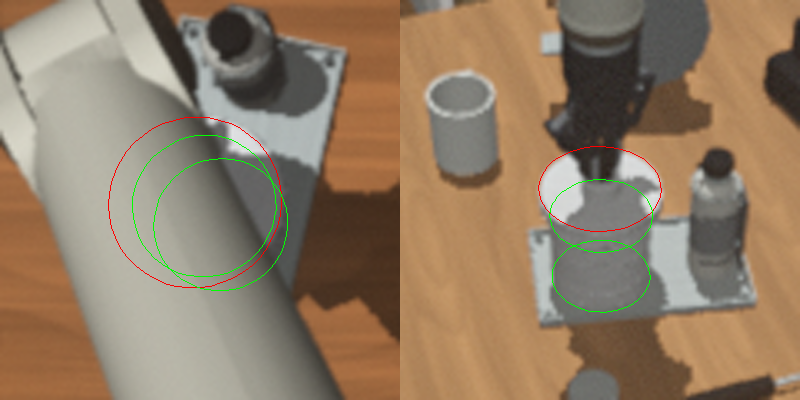

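Emit:
arm_command:
  steps:
    - [[0.01,0,-0.001,-0.003,0],[0.01,0,-0.001,-0.006,0],[0.01,0,-0.001,-0.009,0],[0.01,0,-0.001,-0.012,0],[0.01,0,-0.001,-0.015,0],[0.01,0,-0.001,-0.017,0],[0.01,0,-0.001,-0.018,0],[0.01,0,-0.001,-0.018,0]]

```text
time: 13.35
position: [0.5012, 0.2132, 0.2116]
orientation: [-3.141, -0.0, 2.0]
wrist_force: [0.1, -0.0, -5.3]
width: 0.281
grasp_force: 59.5
```

Emit:
arm_command:
  steps:
    - [[0.01,0,0,-0.001,0],[0.01,0,0,-0.002,0],[0.01,0,0,-0.003,0],[0.01,0,0,-0.004,0],[0.01,0,0,-0.004,0],[0.01,0,0,-0.004,0],[0.01,0,0,-0.004,0],[0.01,0,0,-0.004,0]]

```text
time: 14.02
position: [0.5014, 0.2133, 0.208]
orientation: [3.141, -0.0, 2.0]
wrist_force: [0.3, 0.6, -4.1]
width: 0.284
grasp_force: 59.5
```

Emit:
arm_command:
  steps:
    - [[0.01,0,0,-0.001,0],[0.01,0,0,-0.002,0],[0.01,0,0,-0.003,0],[0.01,0,0,-0.004,0],[0.01,0,0,-0.004,0],[0.01,0,0,-0.004,0],[0.01,0,0,-0.004,0],[0.01,0,0,-0.004,0]]

```text
time: 14.68
position: [0.5014, 0.2133, 0.2039]
orientation: [3.141, -0.0, 2.0]
wrist_force: [-0.1, 0.4, -3.7]
width: 0.291
grasp_force: 59.5
```

Emit:
arm_command:
  steps:
    - [[0.01,0,0,-0.001,0],[0.01,0,0,-0.001,0],[0.01,0,0,-0.002,0],[0.01,0,0,-0.002,0],[0.01,0,0,-0.002,0],[0.01,0,0,-0.002,0],[0.01,0,0,-0.002,0],[0.01,0,0,-0.002,0]]

```text
time: 15.35
position: [0.5015, 0.2134, 0.2034]
orientation: [3.141, 0.0, 2.0]
wrist_force: [-4.3, -2.8, 8.4]
width: 0.283
grasp_force: 60.9
```

Emit:
arm_command:
  steps:
    - [[0.01,0,0,0.001,0],[0.01,0,0,0.0015,0],[0.02,0,0,0.0015,0],[0.03,0,0,0.0015,0],[0.04,0,0,0.0015,0],[0.05,0,0,0.0015,0],[0.06,0,0,0.0015,0],[0.065,0,0,0.0015,0]]

```text
time: 16.02
position: [0.5016, 0.2134, 0.2035]
orientation: [3.141, -0.0, 2.0]
wrist_force: [-0.2, 0.1, 0.3]
width: 0.761
grasp_force: 0.0
```

```bash
python3 - <<'E'
from h import *
f=imaging.grab_frame("wrist");st=env.state(); f=imaging.grab_frame("wrist"); C=cam(f,st); im=f["color"].copy()
print({k:np.round(st[k],4) for k in("position","orientation","wrist_force","width")})
for z,r in((.160,.013),(.106,.0645),(.126,.022)):
    b=fitring(im,C,st["position"][:2],z,r,0);print(r,b[:2])
    cv2.polylines(im,[proj(C,ring(b[0][1:],z,r)).round().astype(int)],1,(0,0,255),1)
s=imaging.grab_frame("side"); s=s["color"][100:220,210:330]
im[:200,:200]=cv2.resize(s,(200,200),interpolation=cv2.INTER_CUBIC)
cv2.imwrite("pics/w6.png",im)
E
```

```text
{'position': array([0.5015, 0.2134, 0.2035]), 'orientation': array([ 3.1412, -0.    ,  2.0004]), 'wrist_force': array([-0.6714,  0.9939,  0.185 ]), 'width': np.float64(0.7623)}
0.013 [[98.2875, 0.5005, 0.2154], [97.5888, 0.5005, 0.2159]]
0.0645 [[80.8637, 0.503, 0.2144], [79.9527, 0.5025, 0.2139]]
0.022 [[74.7493, 0.501, 0.2124], [74.5349, 0.502, 0.2119]]
```

View pics/w6.png

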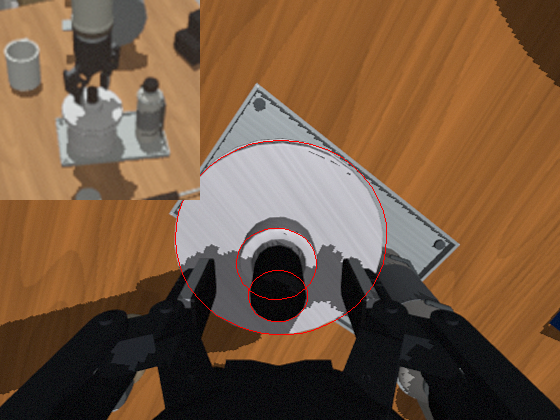

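Lids are seated and level (cover centred near (281,237)), knob free. Next, the ring.

Emit:
arm_command:
  steps:
    - [[0.065,0,0,-0.004,0],[0.065,0,0,-0.01,0],[0.065,0,0,-0.016,0],[0.065,0,0,-0.02,0],[0.065,0,0,-0.0235,0],[0.065,0,0,-0.0235,0],[0.065,0,0,-0.0235,0],[0.06,0,0,-0.0235,0]]

```text
time: 16.83
position: [0.5015, 0.2134, 0.1799]
orientation: [3.142, -0.0, 2.0]
wrist_force: [0.4, -0.0, -0.1]
width: 0.705
grasp_force: 0.0
```

Emit:
arm_command:
  steps:
    - [[0.055,0,0,0,0],[0.05,0,0,0,0],[0.046,0,0,0,0],[0.042,0,0,0,0],[0.038,0,0,0,0],[0.03,0,0,0,0],[0.03,0,0,0,0],[0.03,0,0,0,0]]

```text
time: 17.5
position: [0.5017, 0.2134, 0.1805]
orientation: [3.141, 0.0, 2.0]
wrist_force: [-0.8, -0.3, 5.5]
width: 0.479
grasp_force: 61.1
```

Emit:
arm_command:
  steps:
    - [[0.03,0,0,0.001,0],[0.03,0,0,0.003,0],[0.03,0,0,0.006,0],[0.03,0,0,0.009,0],[0.03,0,0,0.012,0],[0.03,0,0,0.015,0],[0.03,0,0,0.015,0],[0.03,0,0,0.015,0]]

```text
time: 18.17
position: [0.5015, 0.2133, 0.1952]
orientation: [3.141, -0.0, 2.0]
wrist_force: [-0.8, -0.2, -2.5]
width: 0.482
grasp_force: 60.8
```

```bash
python3 - <<'E'
from h import *
for i in range(2): imaging.grab_frame("wrist"); st=env.state(); print(st["position"],st["wrist_force"].round(2),st["wrist_torque"].round(3))
E
```

```text
[0.50143645 0.21329724 0.19502004] [-0.36  0.7  -2.32] [ 0.015  0.086 -0.015]
[0.50130624 0.21327786 0.19484388] [-0.14 -0.24 -1.57] [-0.028 -0.044 -0.005]
```

Only the cover's weight (about 2 N) hangs on the gripper. Continuing straight up.

Emit:
arm_command:
  steps:
    - [[0.03,0,0,0.005,0],[0.03,0,0,0.012,0],[0.03,0,0,0.02,0],[0.03,0,0,0.028,0],[0.03,0,0,0.036,0],[0.03,0,0,0.044,0],[0.03,0,0,0.052,0],[0.03,0,0,0.06,0]]

```text
time: 18.93
position: [0.5014, 0.2133, 0.256]
orientation: [3.141, -0.0, 2.0]
wrist_force: [-0.3, -0.8, -1.7]
width: 0.481
grasp_force: 60.8
```

Emit:
arm_command:
  steps:
    - [[0.03,0,0,0.006,0],[0.03,0,0,0.013,0],[0.03,0,0,0.02,0],[0.03,0,0,0.026,0],[0.03,0,0,0.03,0],[0.03,0,0,0.03,0],[0.03,0,0,0.03,0],[0.03,0,0,0.03,0]]

```text
time: 19.6
position: [0.5012, 0.2132, 0.2845]
orientation: [-3.141, -0.0, 2.0]
wrist_force: [-0.0, 0.0, -1.5]
width: 0.484
grasp_force: 60.8
```

```bash
python3 - <<'E'
from h import *
f=imaging.grab_frame("wrist");st=env.state()
print({k:np.round(st[k],4) for k in("position","orientation","wrist_force","width","grasp_force")})
s=imaging.grab_frame("side")["color"][80:220,200:340]
cv2.imwrite("pics/w7.png",np.hstack([cv2.resize(s,(400,400),interpolation=cv2.INTER_CUBIC),cv2.resize(f["color"],(400,400))]))
E
```

```text
{'position': array([0.5011, 0.2132, 0.2844]), 'orientation': array([-3.1405e+00, -1.0000e-04,  2.0004e+00]), 'wrist_force': array([ 0.6582, -0.3805, -2.2126]), 'width': np.float64(0.4829), 'grasp_force': np.float64(60.8007)}
```

View pics/w7.png

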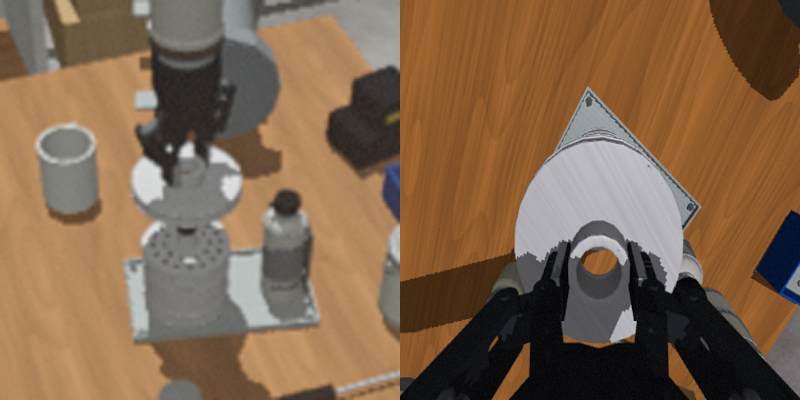

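The cover is held level about 30 mm above the knob's top, and the vented lid sits in the tin. Cap is up. Handing in.

```bash
python3 -c "
from bench import env
print(env.finish_job())"
```

```text
the job is handed in; nothing more can be done
None
```

I handed the job in after about 20 s: the cap was pressed to its stop and released, the vented lid is seated in the tin, and the gripper is holding the cover level about 30 mm above the knob; I didn't measure the cap's return or the bystanders, but nothing looked amiss in the pictures.

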